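Stand the self-righting warning marker by the open amplifier

ROBOT

A 7-joint arm with a two-finger parallel gripper is mounted at the origin on the work surface. World frame = base frame: x ahead of the robot, y to its left, z up, the work surface at z = 0. Lengths are in m, angles in degrees, forces in N, time in s.
With the tool pointing down it reaches from about 0.4 to 0.9 m from the base axis. Payload 5.5 kg.
Tool frame: the origin (TCP) lies midway between the tips of the shut fingers; the grasp point (between the pads) lies 19 mm behind it (bot.tcp_to_grasp is the x of the grasp point in the tool frame, in m); x points along the fingers, y is the direction in which the jaws open and shut, and the axes are right-handed (so a half turn about x gives the same grasp; the last joint's range is limited). The gripper opens to 92 mm and grips with 3 to 60 N. Pads are 19 mm wide; open, the fingers measure 130 mm over their backs; the gripper's body (75 mm by 190 mm) begins 47 mm behind the grasp point.
Start: joints at [-48.518, 28.699, -24.465, 88.831, 12.651, 65.22, -12.049], TCP at [0.289, 0.582, 0.227] pointing down, gripper open.
Joint ranges: [-164.97, 164.97], [-17.58, 116.51], [-87.97, 89.64], [11.32, 138.91], [-80.73, 260.73], [10.89, 115.49], [-147.41, 147.41]. Speed limits (degrees/s): [147.25, 147.25, 180, 180, 180, 180, 180].

INTERFACE

Orientations are given as a 3x3 rotation matrix whose columns are the frame's x, y, z axes.
In Python, from rig import bot gives the robot as it stands.
- The arm moves only by the tool apply_moves, never from a script. Its argument "targets" is a list that holds one entry, the list of rows, each a list of 6 numbers: the shift along the tool's x, y, z in m, then the turn, a rotation vector about the tool's x, y, z in degrees. A call has 1 to 12 rows; each row shifts and turns the commanded pose from where the row before left it, along the tool's axes as they then stand; what a row does not reach is not made up. A row lasts 1/10 s, in which the tool goes at most 50 mm and 8.59 degrees, less where a joint would pass 70% of its speed; a pose out of reach is approached as far as the arm can. A call is refused whole if a number of a shift passes 0.05 or a number of a turn 8.59, either way. A call with a gripper value outside its range is refused whole. "gripper" is the opening, from 0 (shut) to 1 (fully open), set as the call begins (left out, the last holds). The fingers move at their own pace and stop on an object; "force" is the grip in N (left out, the last holds). Time passes only in rows, so rows that do not move let the fingers close. It gives the time, the measured TCP pose, the force and the opening at its end, in the units of the state.
- bot.read_state(): the state, without advancing time (a new reading comes with each control period).
- bot.read_camera(name): name is "scene" or "side" or "wrist"; returns (picture, depth): 420x560x3 uint8, red, green, blue; 420x560 float32, m along the optical axis (not along the pixel's ray), 0 where there is no reading.
- bot.get_calibration(name): a dict with "fx", "fy", "cx", "cy" (pixels), "eye" and "orientation" of the camera in the world; the wrist camera has in their place "mount" (4x4, takes a point from camera to tool coordinates, whose origin is the TCP and whose axes are the tool frame's). Camera axes: x right, y up, looking along -z (the intrinsics and any distortion apply to the point x, -y, -z); pixel columns grow to the right and rows downward; lengths in m; the calibration is good to about 2 mm. A picture is of the moment at which its call begins: read the wrist's pose just before it. get_calibration takes no time and is no camera call.
- bot.hand_in(): hands the job in, once; it reports no verdict.
The state is a dict: "time_s": time; "joint_pos": joint angles; "qd": joint speeds; "effort": joint torques, N m; "eef_pos": TCP position; "eef_rot": TCP orientation; "force": force on the tool from outside, world axes, zero at the start; "torque": the same for the moment, N m; "opening": finger opening in m.
Only numpy, scipy, OpenCV 4.12 (cv2) and the standard library are available. Lean on these libraries where they do the work, as an engineer would, in place of code of your own. Each camera call takes 0.05 s, during which the arm holds its last target.

TASK

The amplifier is about to be tested with its cover off, so stand the orange warning marker upright in the middle of the round black pad, on its heavy end, let go, and watch for two seconds that it stays up by itself. Its two ends look alike: take the marker out of its rest and feel in the grip which end is the heavy one. Leave everything else on the table where it is.

Things in the scene. Friction and masses are not known exactly. Their poses are not given: they have to be found in the camera images.
- marker_mid (a point): Centre of the orange warning marker: a straight round plastic bar, 150 mm long, 40 mm diameter, with two white bands and two black, gently domed ends that look exactly alike. Its x axis runs along the bar. It weighs about 0.44 kg; its centre of mass lies on the axis, up to 43 mm from this point towards either end. It starts level in the rest. Friction 0.6; a firm grip (60 N or more) keeps it from turning.
- marker_end_a (a point): Tip of one domed end of the marker, on its axis, 75 mm from its centre (the dome is 2.5 mm deep, about 80 mm curvature radius). A 0.33 kg ballast slug is clamped inside, nearer one end or the other, anew at random each time; nothing outside shows which. It stays put when the marker is turned over.
- marker_end_b (a point): Tip of the marker's other end, just like the first. Stood on its heavy end the marker rights itself from a lean of up to about 8 degrees and comes to rest within about 3 degrees of upright; stood on its light end it falls over once let go. Only when it happens to be nearly balanced (centre of mass within 10 mm of its centre) will either end do.
- rest_top (a point): Wooden rest, fixed: base 56 x 120 mm, 6 mm thick, and two V saddles 12 mm thick, 45 mm either side of the middle along its y axis, leaving 78 mm of bar free between them. This point is on the axis of a bar lying in it, midway between the saddles, 46 mm above the table. The bar lies along this frame's y axis. The saddles stay below the bar's axis, reaching 27 mm to either side.
- pad_top (a point): Centre of the top face, 4 mm above the table, of the standing pad: a fixed flat disc of 120 mm diameter, black with a yellow rim.
- meter: hand-held multimeter, red and black, 85 x 180 x 46 mm, lying flat; bystander (origin: centre of its underside)
- toroid: copper-coloured toroidal transformer, ring of 96 mm diameter, 36 mm high; bystander (origin: centre of its underside)
- screwdriver: screwdriver with a yellow handle, 190 mm long, lying in front of the robot; bystander (origin: centre of its underside)
- jar: lidded jar, 60 mm diameter, 80 mm high; bystander (origin: centre of its underside)
- spare_valve: spare glass valve standing on a dark wooden foot, 64 mm diameter, 137 mm high; bystander (origin: centre of its underside)
- carton: upright cardboard carton, 70 x 70 x 130 mm; bystander (origin: centre of its underside)
- probe: red test-probe handle with steel tip, 120 mm long, lying; bystander (origin: centre of its underside)
There are look-alikes about, which are no part of the job. Of the things that look like the part that bears marker_mid, the smaller one is meant. There is more than one size of the part that bears pad_top; the job needs the smaller.

How it is judged:
By the outcome, as a careful person would: the job done as asked, in the order asked, and still so for the second after the job is handed in, with the robot touching nothing.
It also fails if it takes over 67 s, if anything falls off the work surface, if the arm or the gripper's body presses on something with over 40 N, if the wrist force passes 120 N, or if a joint passes its speed limit or range.

## Working session

There is one attempt and no reset: what is moved stays moved. The work goes in short steps, Python scripts to look and compute and a tool call to move; the robot and the scene stay as the last step left them, time stands still between calls to the robot, and variables do not carry over. Pictures are saved under pics/ and viewed, and the job is handed in when it is done.

Besides the shell and the picture viewer there is one more tool, called after ">>>" as name([rows], argument=value, ...), one row to a line, values as JSON. apply_moves: Moves the arm, as the interface text tells. Its arguments: {"type":"object","properties":{"targets":{"type":"array","items":{"type":"array","items":{"type":"array","items":{"type":"number"}}}},"gripper":{"type":"number"},"force":{"type":"number"}},"required":["targets"]}

```bash
ls; mkdir -p pics
python3 - <<'E'
from rig import bot
import cv2,numpy as np
s=bot.read_state();print({k:np.round(v,3).tolist() for k,v in s.items()}, bot.tcp_to_grasp)
for n in("scene","side","wrist"):
    p,d=bot.read_camera(n);cv2.imwrite(f"pics/{n}0.png",p[...,::-1]);np.save(f"pics/{n}0_d.npy",d)
    c=bot.get_calibration(n);print(n,c)
E
```

```text
pics
{'time_s': 0.0, 'joint_pos': [-48.517, 28.753, -24.451, 88.892, 12.649, 65.22, -12.048], 'qd': [-0.041, -0.106, -0.061, 0.0, 0.009, -0.045, -0.066], 'effort': [0.0, -56.659, -5.816, -27.911, -0.068, 0.031, 0.0], 'eef_pos': [0.289, 0.582, 0.226], 'eef_rot': [[-0.001, 0.445, 0.896], [-0.002, 0.896, -0.445], [-1.0, -0.002, -0.0]], 'force': [0.049, -0.451, 0.187], 'torque': [-0.012, 0.027, 0.007], 'opening': 0.092} -0.0188
scene {'fx': 419.476060095739, 'fy': 419.476060095739, 'cx': 281.9229555147973, 'cy': 211.0772881719278, 'eye': array([1.10314536, 0.39291461, 1.02274371]), 'orientation': array([[-0.57481184, -0.64459775,  0.50406854],
       [ 0.81827525, -0.45589754,  0.35011861],
       [ 0.00411794,  0.61371913,  0.78951369]])}
side {'fx': 444.01072945509355, 'fy': 444.01072945509355, 'cx': 284.5798647807294, 'cy': 210.0377224610181, 'eye': array([-0.16950892, -1.00160179,  0.80189386]), 'orientation': array([[ 0.83018946,  0.27617087, -0.4842676 ],
       [-0.55709435,  0.44334435, -0.70220486],
       [ 0.02076878,  0.85274582,  0.52191304]])}
wrist {'fx': 330.8087311875324, 'fy': 330.8087311875324, 'cx': 280.428844545335, 'cy': 207.21410922153393, 'mount': array([[-3.51942592e-04,  3.00773712e-01, -9.53695470e-01,
        -1.57601882e-01],
       [ 9.99999878e-01, -2.25790478e-04, -4.40239471e-04,
         9.42273185e-04],
       [-3.47747816e-04, -9.53695509e-01, -3.00773596e-01,
        -8.17635410e-02],
       [ 0.00000000e+00,  0.00000000e+00,  0.00000000e+00,
         1.00000000e+00]])}
```

View pics/scene0.png

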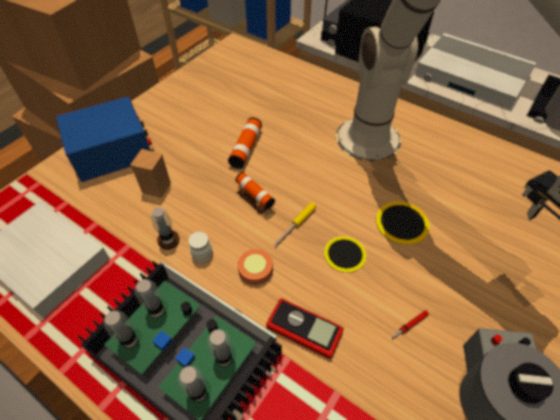

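View pics/side0.png

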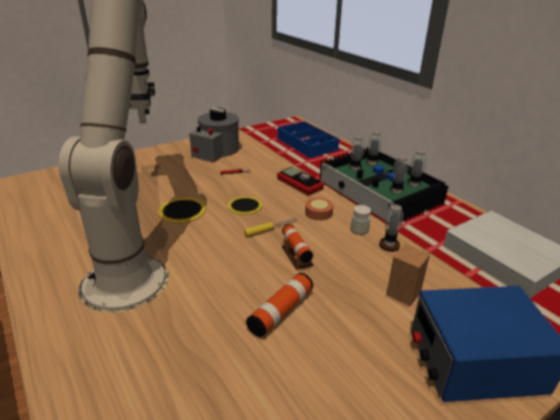

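View pics/wrist0.png

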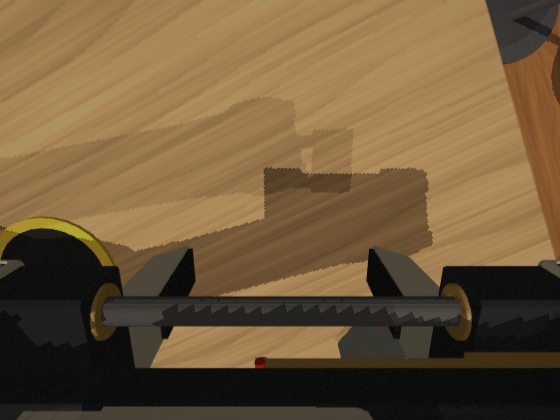

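Candidates in the scene view: the orange bars are at (255,191), smaller and in a rest, and (245,142), larger. The black pads are at (345,253), smaller, and (403,222), larger. I choose the bar at (255,191) and the pad at (345,253). Next I measure both and check them in a close crop.

```bash
cat > h.py <<'E'
from rig import bot
import cv2,numpy as np
def cal(n):
    c=bot.get_calibration(n);return c
def ray(n,uv):
    c=cal(n);uv=np.atleast_2d(uv).astype(float)
    d=np.stack([(uv[:,0]-c['cx'])/c['fx'],-(uv[:,1]-c['cy'])/c['fy'],-np.ones(len(uv))],1)
    return np.array(c['eye']),d@np.array(c['orientation']).T
def plane(n,uv,z):
    e,d=ray(n,uv);return e+d*((z-e[2])/d[:,2])[:,None]
def cloud(n,dep,mask):
    v,u=np.nonzero(mask&(dep>0));e,d=ray(n,np.stack([u,v],1));return e+d*dep[v,u][:,None]
def proj(n,P):
    c=cal(n);q=(np.atleast_2d(P)-c['eye'])@np.array(c['orientation'])
    return np.stack([c['cx']+c['fx']*q[:,0]/-q[:,2],c['cy']-c['fy']*q[:,1]/-q[:,2]],1)
E
python3 - <<'E'
from h import *
boxes={'scene':dict(m=(228,168,282,216),p=(318,232,372,276),M=(222,112,270,172),P=(370,198,435,246)),'side':dict(m=(275,222,320,268),p=(224,194,268,216),M=(240,268,320,340),P=(155,194,210,225))}
for n in boxes:
    im=cv2.imread(f'pics/{n}0.png');d=np.load(f'pics/{n}0_d.npy');hsv=cv2.cvtColor(im,cv2.COLOR_BGR2HSV)
    for k,(a,b,c,e) in boxes[n].items():
        roi=np.zeros(d.shape,bool);roi[b:e,a:c]=1
        if k in'mM':
            mk=roi&(hsv[...,0]<12)&(hsv[...,1]>190)&(hsv[...,2]>120)
            P=cloud(n,d,mk);
            cc=P.mean(0);w,v=np.linalg.eigh(np.cov(P.T));ax=v[:,2]
            print(n,k,len(P),cc.round(4),'axis',ax.round(3),'ext',np.ptp((P-cc)@ax).round(3),'zmax',np.percentile(P[:,2],98).round(4))
        else:
            mk=roi&(hsv[...,0]>22)&(hsv[...,0]<35)&(hsv[...,1]>180)&(hsv[...,2]>120)
            v,u=np.nonzero(mk);h=cv2.convexHull(np.stack([u,v],1).astype(np.int32))[:,0]
            W=plane(n,h,0.004)[:,:2].astype(np.float32);(c0,r)=cv2.minEnclosingCircle(W);el=cv2.fitEllipse(W)
            print(n,k,len(u),'circ',np.round(c0,4),r,'ell',np.round(el[0],4),np.round(el[1],4))
a=cv2.imread('pics/scene0.png')[160:285,225:440];b=cv2.imread('pics/side0.png')[185:345,150:330]
cv2.imwrite('pics/crop1.png',np.hstack([cv2.resize(a,None,fx=2,fy=2),cv2.resize(b,(360,250))]))
E
```

```text
scene m 257 [ 0.4675 -0.159   0.0604] axis [-0.243 -0.97  -0.021] ext 0.138 zmax 0.068
scene p 444 circ [0.4741 0.175 ] 0.06071805953979492 ell [0.4741 0.1753] [0.1196 0.1209]
scene M 389 [ 0.2944 -0.317   0.0495] axis [-0.943 -0.331 -0.005] ext 0.196 zmax 0.058
scene P 307 circ [0.2763 0.2612] 0.07990153878927231 ell [0.277 0.261] [0.1486 0.1591]
side m 186 [ 0.4533 -0.1543  0.0617] axis [-0.228 -0.974 -0.001] ext 0.135 zmax 0.0675
side p 92 circ [0.4714 0.1743] 0.05707533657550812 ell [0.4708 0.1738] [0.1092 0.1137]
side M 756 [ 0.2919 -0.3339  0.0502] axis [-0.942 -0.335  0.002] ext 0.186 zmax 0.0575
side P 73 circ [0.2734 0.2616] 0.07743624597787857 ell [0.2766 0.2616] [0.1388 0.1523]
```

View pics/crop1.png

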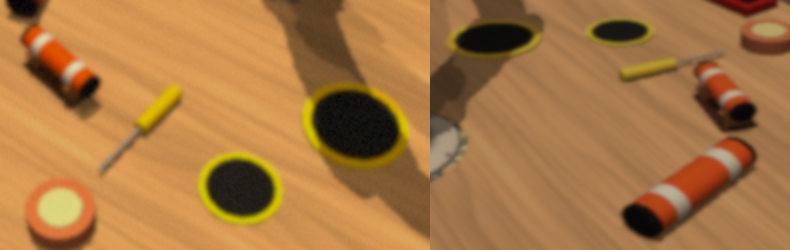

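The crops confirm the choice: the smaller bar lies in the wooden rest, and the smaller pad has r≈0.06. Next I check which arm model this is so I can predict joint feasibility with the tool horizontal, and I refine the bar's pose.

```bash
cat > kin.py <<'E'
import numpy as np
from scipy.optimize import least_squares
from scipy.spatial.transform import Rotation as R
LO=np.array([-164.97,-17.58,-87.97,11.32,-80.73,10.89,-147.41]);HI=np.array([164.97,116.51,89.64,138.91,260.73,115.49,147.41])
# xArm7 modified DH (alpha,a,d)
DH=[(0,0,.267),(-90,0,0),(90,0,.293),(90,.0525,0),(90,.0775,.3425),(90,0,0),(-90,.076,.097)]
def fk(q,all=False):
    T=np.eye(4);L=[]
    for (al,a,d),t in zip(DH,np.radians(q)):
        al=np.radians(al);ca,sa,ct,st=np.cos(al),np.sin(al),np.cos(t),np.sin(t)
        T=T@np.array([[ct,-st,0,a],[st*ca,ct*ca,-sa,-d*sa],[st*sa,ct*sa,ca,d*ca],[0,0,0,1]]);L.append(T)
    return L if all else T
E
python3 - <<'E'
from kin import *; from h import *
print([a for a in dir(bot) if a[0]!='_'])
s=bot.read_state();T=fk(s['joint_pos']);print(T.round(3));
print('tcp in flange',(T[:3,:3].T@(np.array(s['eef_pos'])-T[:3,3])).round(4));print((T[:3,:3].T@np.array(s['eef_rot'])).round(3))
# cylinder fit of bar
from scipy.optimize import least_squares
Ps=[];
for n,(a,b,c,e) in {'scene':(228,168,282,216),'side':(275,222,320,268)}.items():
    im=cv2.imread(f'pics/{n}0.png');d=np.load(f'pics/{n}0_d.npy');hsv=cv2.cvtColor(im,cv2.COLOR_BGR2HSV)
    roi=np.zeros(d.shape,bool);roi[b:e,a:c]=1
    P=cloud(n,d,roi&(hsv[...,0]<12)&(hsv[...,1]>190)&(hsv[...,2]>120))
    Ps.append(P)
def res(x,P):
    ax=np.array([np.cos(x[0]),np.sin(x[0]),0]);c=np.array([x[1],x[2],.046]);w=P-c
    return np.linalg.norm(w-np.outer(w@ax,ax),axis=1)-.02
for P in Ps+[np.vstack(Ps)]:
    f=lambda x:np.r_[res([x[0],0.46+x[1]*.972,-.157-x[1]*.235],P)]
    r=least_squares(f,[np.radians(76.4),0],loss='soft_l1',f_scale=.003)
    x=r.x;c=np.array([.46+x[1]*.972,-.157-x[1]*.235]);ax=np.array([np.cos(x[0]),np.sin(x[0])]);t=(P[:,:2]-c)@ax
    lo,hi=np.percentile(t,[1,99]);print(np.degrees(x[0]),c.round(4),'span',lo,hi,'mid',(c+ax*(lo+hi)/2).round(4),np.std(f(x)))
E
```

```text
['Unreachable', 'get_calibration', 'hand_in', 'read_camera', 'read_state', 'tcp_to_grasp']
[[ 0.437 -0.899 -0.013  0.219]
 [-0.898 -0.437  0.037 -0.547]
 [-0.04  -0.004 -0.999  0.312]
 [ 0.     0.     0.     1.   ]]
tcp in flange [-0.9802 -0.5558  0.1279]
[[ 0.04  -0.61   0.791]
 [ 0.005 -0.792 -0.611]
 [ 0.999  0.029 -0.029]]
77.60535388362031 [ 0.4616 -0.1574] span -0.0664994102941334 0.06797998172754034 mid [ 0.4617 -0.1567] 0.005397948140348789
77.17841929090275 [ 0.4598 -0.1569] span -0.06115661257615704 0.0704789779685332 mid [ 0.4608 -0.1524] 0.0015170085474270484
77.47711557573874 [ 0.4609 -0.1572] span -0.06618469437955168 0.0701372310313834 mid [ 0.4613 -0.1553] 0.004220230193445786
```

Run:
```python
from kin import *; import itertools
from h import bot
s=bot.read_state();q=np.array(s['joint_pos']);Rm=np.array(s['eef_rot'])
rz=lambda a:R.from_euler('z',a,degrees=True).as_matrix();ry=lambda a:R.from_euler('y',a,degrees=True).as_matrix()
out=[]
for sg in itertools.product([1,-1],repeat=4):
  for o in itertools.product([0,90,180,270],repeat=5):
    M=ry(q[1]+o[0])@rz(sg[0]*q[2]+o[1])@ry(sg[1]*q[3]+o[2])@rz(sg[2]*q[4]+o[3])@ry(sg[3]*q[5]+o[4])
    out.append((np.degrees(np.arccos(np.clip(-M[2,2],-1,1))),sg,o))
out.sort(key=lambda t:t[0])
for t in out[:12]:print(t)
```

```text
(np.float64(0.08395778863746345), (1, 1, 1, 1), (0, 0, 0, 0, 0))
(np.float64(0.08395778863746345), (1, 1, 1, 1), (180, 0, 0, 0, 180))
(np.float64(0.08395778863746345), (1, 1, 1, -1), (0, 0, 0, 180, 0))
(np.float64(0.08395778863746345), (1, -1, 1, 1), (0, 180, 0, 180, 0))
(np.float64(0.08395778863746345), (1, -1, 1, 1), (180, 180, 0, 180, 180))
(np.float64(0.08395778863746345), (1, -1, 1, -1), (0, 180, 0, 0, 0))
(np.float64(0.08395778863746345), (-1, 1, -1, 1), (0, 0, 0, 0, 0))
(np.float64(0.08395778863746345), (-1, 1, -1, 1), (180, 0, 0, 0, 180))
(np.float64(0.08395778863746345), (-1, 1, -1, -1), (0, 0, 0, 180, 0))
(np.float64(0.08395778863746345), (-1, -1, -1, 1), (0, 180, 0, 180, 0))
(np.float64(0.08395778863746345), (-1, -1, -1, 1), (180, 180, 0, 180, 180))
(np.float64(0.08395778863746345), (-1, -1, -1, -1), (0, 180, 0, 0, 0))
```

```bash
cat >> h.py <<'E'
from scipy.spatial.transform import Rotation as R
import json,os
def pose():
    s=bot.read_state();return np.array(s['eef_pos']),np.array(s['eef_rot']),s
def sim(rows,p=None,M=None):
    if p is None:p,M,_=pose()
    for r in rows:
        p=p+M@np.array(r[:3]);M=M@R.from_rotvec(r[3:],degrees=True).as_matrix()
    return p,M
def log():
    p,M,s=pose();open('log.jsonl','a').write(json.dumps(dict(q=list(map(float,s['joint_pos'])),p=p.tolist(),M=M.tolist(),f=list(map(float,s['force'])),t=list(map(float,s['torque']))))+'\n')
    print(s['time_s'],'q',np.round(s['joint_pos'],1),'p',p.round(4),'\n',M.round(3),'\nF',np.round(s['force'],2),'T',np.round(s['torque'],3),'op',s['opening']);return p,M,s
E
python3 - <<'E'
from h import *
log()
for y in(-.008,-.009,-.01):
    p,M=sim([[0,y,.048,4.5,0,0]]*17);print(y,p,M.round(3).tolist())
E
```

```text
0.15 q [-48.5  28.7 -24.5  88.9  12.7  65.2 -12. ] p [0.2888 0.5817 0.2259] 
 [[-0.001  0.445  0.896]
 [-0.001  0.896 -0.445]
 [-1.    -0.001 -0.   ]] 
F [ 0.49 -0.27  0.33] T [ 0.03  -0.027  0.007] op 0.09203509282231878
-0.008 [ 0.52774457 -0.14749284  0.22671613] [[-0.001, 0.975, -0.223], [-0.001, -0.223, -0.975], [-1.0, -0.0, 0.001]]
-0.009 [ 0.51377042 -0.15479961  0.22673503] [[-0.001, 0.975, -0.223], [-0.001, -0.223, -0.975], [-1.0, -0.0, 0.001]]
-0.01 [ 0.49979627 -0.16210638  0.22675392] [[-0.001, 0.975, -0.223], [-0.001, -0.223, -0.975], [-1.0, -0.0, 0.001]]
```

>>> apply_moves([
  [[0,-0.012,0.047,4.5,0,0],[0,-0.012,0.047,4.5,0,0],[0,-0.012,0.047,4.5,0,0],[0,-0.012,0.047,4.5,0,0],[0,-0.012,0.047,4.5,0,0],[0,-0.012,0.047,4.5,0,0]],
], gripper=1, force=60)

```text
time_s: 0.75
eef_pos: [0.4677, 0.3531, 0.2265]
eef_rot: [[-0.0, 0.805, 0.593], [-0.0, 0.593, -0.805], [-1.0, -0.0, -0.0]]
force: [1.1, 0.4, -0.2]
opening: 0.0919
```

```bash
python3 -c "
from h import *
log()"
```

```text
0.75 q [-27.6  21.  -15.3  98.6   6.2  61.1  -8.5] p [0.4677 0.3531 0.2265] 
 [[-0.     0.805  0.593]
 [-0.     0.593 -0.805]
 [-1.    -0.    -0.   ]] 
F [ 1.06  0.39 -0.25] T [-0.068 -0.011  0.031] op 0.09186811200050207
```

>>> apply_moves([
  [[0,-0.012,0.047,4.5,0,0],[0,-0.012,0.047,4.5,0,0],[0,-0.012,0.047,4.5,0,0],[0,-0.012,0.047,4.5,0,0],[0,-0.012,0.047,4.5,0,0],[0,-0.012,0.047,4.5,0,0]],
])

```text
time_s: 1.35
eef_pos: [0.5219, 0.0698, 0.2266]
eef_rot: [[0.0, 0.987, 0.163], [0.0, 0.163, -0.987], [-1.0, 0.0, 0.0]]
force: [1.3, -0.1, -0.1]
opening: 0.092
```

```bash
python3 -c "
from h import *
log()"
```

```text
1.35 q [ -7.4  14.4  -3.6 107.2   1.1  58.5  -2.1] p [0.5219 0.0698 0.2266] 
 [[ 0.     0.987  0.163]
 [ 0.     0.163 -0.987]
 [-1.     0.     0.   ]] 
F [ 1.31 -0.07 -0.12] T [-0.077  0.013  0.01 ] op 0.09195183304905588
```

>>> apply_moves([
  [[0,-0.012,0.047,4.5,0,0],[0,-0.012,0.047,4.5,0,0],[0,-0.012,0.047,4.5,0,0],[0,-0.012,0.047,4.5,0,0],[0,-0.01,0.02,4.5,0,0],[0,0,0,0,0,0],[0,0,0,0,0,0]],
])

```text
time_s: 2.05
eef_pos: [0.4705, -0.1357, 0.2267]
eef_rot: [[0.0, 0.975, -0.223], [0.0, -0.223, -0.975], [-1.0, -0.0, -0.0]]
force: [0.2, 0.4, 0.2]
opening: 0.0919
```

```bash
cat > kin.py <<'E'
import numpy as np,json
from scipy.optimize import least_squares
from scipy.spatial.transform import Rotation as R
LO=np.array([-164.97,-17.58,-87.97,11.32,-80.73,10.89,-147.41]);HI=np.array([164.97,116.51,89.64,138.91,260.73,115.49,147.41])
rz=lambda a:R.from_euler('z',a,degrees=True).as_matrix();ry=lambda a:R.from_euler('y',a,degrees=True).as_matrix()
def chain(q,L):
    # L: d1,L1,a3,L2,a5,a6,Lt
    M=rz(-q[0])@ry(q[1]);p=np.array([0,0,L[0]]);pts=[p]
    p=p+M@[0,0,L[1]]
    M=M@rz(-q[2]);p=p+M@[L[2],0,0];pts.append(p)
    M=M@ry(q[3]);p=p+M@[L[3],0,L[4]]
    M=M@rz(-q[4]);pts.append(p);M=M@ry(q[5])
    p=p+M@[L[5],0,0];pts.append(p);M=M@rz(-q[6]);p=p+M@[0,0,L[6]];pts.append(p)
    return p,M,pts
E
python3 - <<'E'
from h import *; from kin import *
log()
D=[json.loads(l) for l in open('log.jsonl')]
for d in D:
    p,M,_=chain(d['q'],np.zeros(7));print((M.T@np.array(d['M'])).round(3).tolist())
f=lambda L:np.concatenate([chain(d['q'],L)[0]-d['p'] for d in D]+[.003*(L-np.array([.33,.4,0,0,.4,0,.25]))])
r=least_squares(f,[.33,.4,0,0,.4,0,.25]);print(r.x.round(4),np.abs(r.fun[:len(D)*3]).max())
f=lambda L:np.concatenate([chain(d['q'],[L[0],L[1],0,0,L[2],0,L[3]])[0]-d['p'] for d in D])
r=least_squares(f,[.33,.4,.4,.25]);print(r.x.round(4),np.abs(r.fun[:len(D)*3]).max())
p,dd=bot.read_camera('wrist');cv2.imwrite('pics/w1.png',p[...,::-1]);np.save('pics/w1_d.npy',dd)
E
```

```text
2.05 q [  6.8  10.4   6.9 112.2  -1.5  57.4   1.5] p [ 0.4705 -0.1357  0.2267] 
 [[ 0.     0.975 -0.223]
 [ 0.    -0.223 -0.975]
 [-1.    -0.    -0.   ]] 
F [0.18 0.4  0.17] T [-0.049  0.037 -0.03 ] op 0.09189034798995127
[[-0.0, -1.0, -0.0], [-0.0, 0.0, -1.0], [1.0, -0.0, -0.0]]
[[-0.0, -1.0, -0.0], [-0.0, 0.0, -1.0], [1.0, -0.0, -0.0]]
[[-0.0, -1.0, -0.0], [-0.0, 0.0, -1.0], [1.0, -0.0, -0.0]]
[[-0.0, -1.0, -0.0], [-0.0, 0.0, -1.0], [1.0, -0.0, -0.0]]
[-0.608   0.5241  0.0406 -0.1126  0.5094  0.1358 -0.5067] 0.029463984840856494
[1.0367 0.576  0.4433 1.1343] 0.031002486329585174
```

View pics/w1.png

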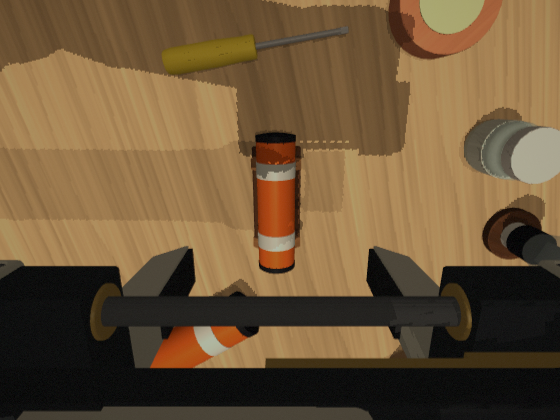

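```bash
cat >> kin.py <<'E'
def chain(q,L):
    # L: d1,L1,a3,L2,a5,a6,Lt, y-offset(elbow), y-offset wrist
    M=rz(-q[0]);p=np.array([0,0,L[0]]);M=M@ry(q[1]);pts=[p]
    p=p+M@[0,L[7],L[1]]
    M=M@rz(-q[2]);p=p+M@[L[2],0,0];pts.append(p)
    M=M@ry(q[3]);p=p+M@[L[3],L[8],L[4]]
    M=M@rz(-q[4]);pts.append(p);M=M@ry(q[5])
    p=p+M@[L[5],0,0];pts.append(p);M=M@rz(-q[6]);p=p+M@[0,0,L[6]];pts.append(p)
    return p,M,pts
E
python3 - <<'E'
from h import *; from kin import *
D=[json.loads(l) for l in open('log.jsonl')]
p0=np.array([.33,.46,0,0,.48,0,.28,0,0])
for act in ([0,1,4,7],[0,1,4,8],[0,1,4,7,8],[0,1,2,3,4,8],[0,1,4,5,8],[0,1,2,3,4,5,7,8]):
    def full(x):
        L=p0.copy();L[act]=x;return L
    f=lambda x:np.concatenate([chain(d['q'],full(x))[0]-d['p'] for d in D]+[.0005*(x-p0[act])])
    r=least_squares(f,p0[act]);print(act,full(r.x).round(4),np.abs(r.fun[:len(D)*3]).max())
# bar in wrist image
c=bot.get_calibration('wrist');pp,M,_=pose();mt=c['mount'];eye=pp+M@mt[:3,3];O=M@mt[:3,:3]
def wp(uv,z):
    uv=np.atleast_2d(uv).astype(float);d=np.stack([(uv[:,0]-c['cx'])/c['fx'],-(uv[:,1]-c['cy'])/c['fy'],-np.ones(len(uv))],1)@O.T
    return eye+d*((z-eye[2])/d[:,2])[:,None]
im=cv2.imread('pics/w1.png');hsv=cv2.cvtColor(im,cv2.COLOR_BGR2HSV)
m=((hsv[...,0]<12)&(hsv[...,1]>190)&(hsv[...,2]>110)|((hsv[...,1]<70)&(hsv[...,2]>120)));m[:150]=0;m[268:]=0;m[:,:245]=0;m[:,:310]&=True;m[:,310:]=0
cs=[]
for r in range(170,262,4):
    u=np.nonzero(m[r])[0]
    if len(u)>20:
        L_,R_=u.min(),u.max();cs.append(((L_+R_)/2,r,R_-L_))
cs=np.array(cs);W=wp(cs[:,:2],.046);k=np.polyfit(W[:,1],W[:,0],1);print('dx/dy',k,'axis ang',np.degrees(np.arctan2(1,k[0])),'x at y=-.156',np.polyval(k,-.156),cs[:,2])
# ends: far top edge of black cap ~row 133 , near ~row 271
print(wp([[276,133],[277,271],[276,164],[277,247]],.046).round(4), wp([[276,133],[277,271]],.066).round(4))
E
```

```text
[0, 1, 4, 7] [ 0.2472  0.5197  0.      0.      0.4676  0.      0.28   -0.026   0.    ] 0.0015021638672521598
[0, 1, 4, 8] [ 0.2829  0.4875  0.      0.      0.4746  0.      0.28    0.     -0.0278] 0.002014559760164736
[0, 1, 4, 7, 8] [ 0.2627  0.5058  0.      0.      0.4707  0.      0.28   -0.015  -0.0118] 4.389589209025102e-05
[0, 1, 2, 3, 4, 8] [ 0.2689  0.4848 -0.0023 -0.0154  0.4694  0.      0.28    0.     -0.0268] 0.0005902050507926582
[0, 1, 4, 5, 8] [ 0.2821  0.4875  0.      0.      0.4729 -0.0015  0.28    0.     -0.0278] 0.001960026273905624
[0, 1, 2, 3, 4, 5, 7, 8] [ 2.637e-01  5.044e-01  3.000e-04 -1.100e-03  4.717e-01  1.400e-03
  2.800e-01 -1.410e-02 -1.280e-02] 2.4390011632860475e-05
dx/dy [0.22993762 0.49717443] axis ang 77.05063021648068 x at y=-.156 0.46130416265391994 [25. 29. 36. 36. 35. 35. 35. 35. 35. 35. 35. 35. 35. 34. 35. 35. 34. 34.
 32. 34. 34. 34.]
[[ 0.4789 -0.081   0.046 ]
 [ 0.4453 -0.2315  0.046 ]
 [ 0.4719 -0.1115  0.046 ]
 [ 0.452  -0.2024  0.046 ]] [[ 0.4795 -0.0794  0.066 ]
 [ 0.4479 -0.221   0.066 ]]
```

>>> apply_moves([
  [[0.03,-0.0042,0.0218,0,0,0],[0.03,0,0,0,0,0],[0.03,0,0,0,0,0],[0.03,0,0,0,0,0],[0,0,0,0,0,0],[0,0,0,0,0,0]],
])

```text
time_s: 2.7
eef_pos: [0.462, -0.1549, 0.1067]
eef_rot: [[-0.001, 0.975, -0.221], [0.001, -0.221, -0.975], [-1.0, -0.001, -0.0]]
force: [0.6, -0.2, 0.2]
opening: 0.0918
```

Run:
```python
from h import *
p,M,s=log()
T=[]
for i in range(16):
    a,_=bot.read_camera('wrist');s=bot.read_state();T.append(np.r_[s['force'],s['torque']])
T=np.array(T);print(T.mean(0).round(3),(T.std(0)/4).round(3));np.save('base0.npy',T)
cv2.imwrite('pics/w2.png',a[...,::-1])
```

```text
2.7 q [  9.4  20.1   7.  118.4  -3.7  41.8   6. ] p [ 0.462  -0.1549  0.1067] 
 [[-0.001  0.975 -0.221]
 [ 0.001 -0.221 -0.975]
 [-1.    -0.001 -0.   ]] 
F [ 0.6  -0.21  0.19] T [-0.112 -0.     0.063] op 0.09176403960109332
[-0.017 -0.025  0.029 -0.093  0.057  0.004] [0.128 0.121 0.132 0.008 0.007 0.007]
```

View pics/w2.png

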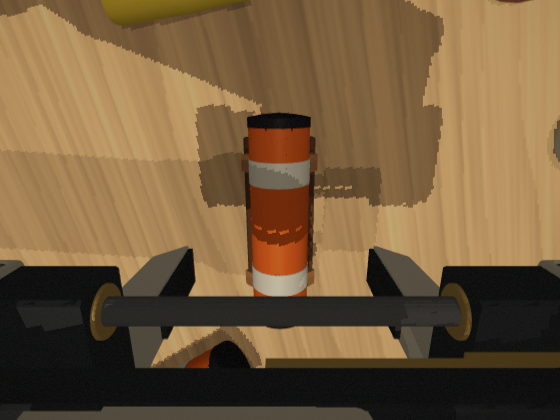

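The bar sits centred between the jaws (column 280). Its far cap is at row 118 and the near end is by row 322. Descending to grip.

>>> apply_moves([
  [[0.03,0,0,0,0,0],[0.03,0,0,0,0,0],[0.02,0,0,0,0,0],[0,0,0,0,0,0],[0,0,0,0,0,0]],
])

```text
time_s: 4.0
eef_pos: [0.4614, -0.1562, 0.0267]
eef_rot: [[-0.001, 0.975, -0.223], [0.0, -0.223, -0.975], [-1.0, -0.001, 0.0]]
force: [0.5, 0.6, 0.4]
opening: 0.0919
```

>>> apply_moves([
  [[0,0,0,0,0,0],[0,0,0,0,0,0],[0,0,0,0,0,0],[0,0,0,0,0,0],[0,0,0,0,0,0],[0,0,0,0,0,0],[0,0,0,0,0,0],[0,0,0,0,0,0]],
], gripper=0, force=60)

```text
time_s: 4.8
eef_pos: [0.4608, -0.156, 0.0266]
eef_rot: [[-0.002, 0.975, -0.223], [0.0, -0.223, -0.975], [-1.0, -0.002, -0.0]]
force: [-2.7, -0.1, 2.7]
opening: 0.0388
```

```bash
python3 -c "
from h import *
log()"
```

```text
4.8 q [ 10.6  28.5   5.9 120.3  -5.3  31.6   7.5] p [ 0.4608 -0.156   0.0266] 
 [[-0.002  0.975 -0.223]
 [ 0.    -0.223 -0.975]
 [-1.    -0.002 -0.   ]] 
F [-2.67 -0.11  2.73] T [0.024 0.608 0.08 ] op 0.03879696473288744
```

Gripped (39 mm opening). Now I lift back to the height where the baseline was taken and feel the weight.

>>> apply_moves([
  [[-0.02,0,0,0,0,0],[-0.03,0,0,0,0,0],[-0.03,0,0,0,0,0],[0,0,0,0,0,0],[0,0,0,0,0,0],[0,0,0,0,0,0]],
])

```text
time_s: 5.4
eef_pos: [0.4602, -0.1557, 0.1051]
eef_rot: [[-0.003, 0.975, -0.223], [0.001, -0.223, -0.975], [-1.0, -0.003, -0.0]]
force: [-0.3, -0.4, -4.6]
opening: 0.0389
```

Run:
```python
from h import *
p,M,s=log()
T=[]
for i in range(16):
    a,_=bot.read_camera('wrist');s=bot.read_state();T.append(np.r_[s['force'],s['torque']])
T=np.array(T);print(T.mean(0).round(3),(T.std(0)/4).round(3));b=np.load('base0.npy').mean(0)
d=T.mean(0)-b;print('diff',d.round(3),'tool torque',(M.T@d[3:]).round(3));np.save('held0.npy',T)
z=M[:,2];print('offset along tool z (force at F, about TCP):',d[3:]@np.cross(z,[0,0,-1])/4.32*1000,'mm')
cv2.imwrite('pics/w3.png',a[...,::-1])
```

```text
5.4 q [  9.4  20.2   7.2 118.5  -3.7  41.6   6.1] p [ 0.4602 -0.1557  0.1051] 
 [[-0.003  0.975 -0.223]
 [ 0.001 -0.223 -0.975]
 [-1.    -0.003 -0.   ]] 
F [-0.31 -0.41 -4.61] T [-0.248  0.094  0.067] op 0.03889429458326511
[ 0.226 -0.211 -4.413 -0.256  0.105  0.005] [0.149 0.12  0.123 0.005 0.007 0.008]
diff [ 2.430e-01 -1.860e-01 -4.441e+00 -1.620e-01  4.800e-02  2.000e-03] tool torque [-0.001 -0.169 -0.011]
offset along tool z (force at F, about TCP): -39.09934072083978 mm
```

View pics/w3.png

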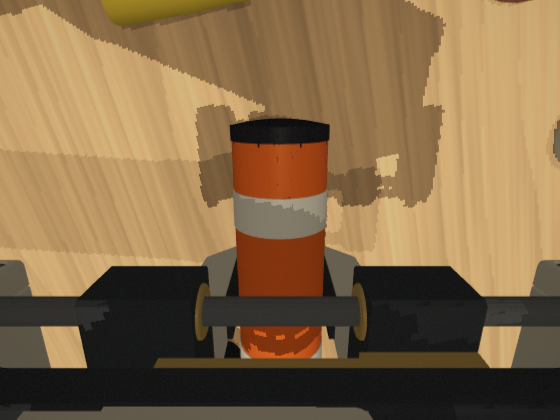

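The torque puts the centre of mass about 39 mm from the grip, towards tool −z (the camera side, the +y end of the bar). Before planning the turn I lift, tilt slightly to settle the tool-length parameter of my kinematic model and cross-check the torque sign, and look at the gripper from outside.

>>> apply_moves([
  [[-0.04,0,0,0,0,0],[-0.04,0,0,0,0,0],[-0.03,0,0,0,0,0],[0,0,0,0,-8,0],[0,0,0,0,-8,0],[0,0,0,0,-8,0],[0,0,0,0,0,0],[0,0,0,0,0,0]],
])

```text
time_s: 7.0
eef_pos: [0.4616, -0.1548, 0.2161]
eef_rot: [[-0.091, 0.975, -0.201], [-0.395, -0.22, -0.892], [-0.914, -0.002, 0.405]]
force: [-0.3, -0.4, -4.7]
opening: 0.0388
```

Run:
```python
from h import *; from kin import *
log()
for n in('scene','side'):
    a,d=bot.read_camera(n);cv2.imwrite(f'pics/{n}4.png',a[...,::-1]);np.save(f'pics/{n}4_d.npy',d)
    u,v=proj(n,bot.read_state()['eef_pos'])[0].astype(int);print(n,u,v)
    x0=max(0,min(u-90,380));y0=max(0,min(v-130,240));cv2.imwrite(f'pics/{n}4c.png',cv2.resize(a[y0:y0+180,x0:x0+180,::-1],None,fx=3,fy=3,interpolation=2))
D=[json.loads(l) for l in open('log.jsonl')]
p0=np.array([.2627,.506,0,0,.47,0,.28,0,0]);act=[0,1,4,6,7,8]
def full(x):
    L=p0.copy();L[act]=x;return L
f=lambda x:np.concatenate([chain(d['q'],full(x))[0]-d['p'] for d in D])
r=least_squares(f,p0[act],x_scale=.01);print(full(r.x).round(4),np.abs(r.fun).max());np.save('L.npy',full(r.x))
```

```text
7.0 q [ -8.   14.    7.1 114.1  24.8  60.6 -27.6] p [ 0.4616 -0.1548  0.2161] 
 [[-0.091  0.975 -0.201]
 [-0.395 -0.22  -0.892]
 [-0.914 -0.002  0.405]] 
F [-0.35 -0.4  -4.66] T [ 0.492 -0.08  -0.021] op 0.03882297007457498
scene 251 149
side 299 191
[ 0.3465  0.5056  0.      0.      0.4708  0.      0.3636 -0.0148 -0.0121] 0.00010246173750019794
```

View pics/scene4c.png

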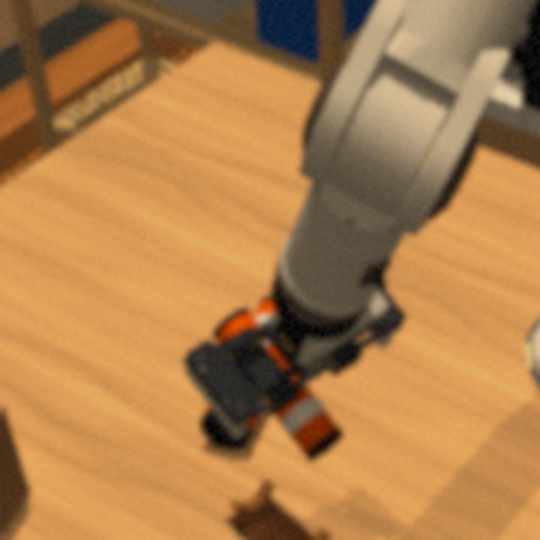

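View pics/side4c.png

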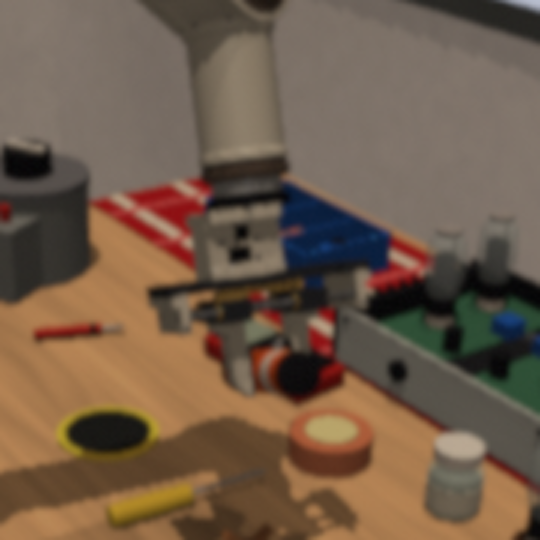

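```bash
cat >> h.py <<'E'
def feel(n=12):
    T=[]
    for i in range(n):
        bot.read_camera('side');s=bot.read_state();T.append(np.r_[s['force'],s['torque']])
    T=np.array(T);p,M,_=pose();m=T.mean(0);print('F',m[:3].round(2),'T',m[3:].round(3),'tool F',(M.T@m[:3]).round(2),'tool T',(M.T@m[3:]).round(3));return m
E
python3 - <<'E'
from h import *
feel()
p,M,s=pose();c=bot.get_calibration('wrist')['mount']
e=p+M@c[:3,3]
for n,f in(('scene',(161,19)),('side',(209,61))): print(n,proj(n,e),(proj(n,e)[0]-f)*3)
E
```

```text
F [ 0.15 -0.05 -4.51] T [ 0.583 -0.088  0.004] tool F [ 4.13  0.16 -1.82] tool T [-0.022  0.588 -0.039]
scene [[286.14042114 146.19336887]] [375.42126341 381.58010662]
side [[282.18946964 134.63040377]] [219.56840892 220.89121132]
```

>>> apply_moves([
  [[0,0,0,0,8,0],[0,0,0,0,8,0],[0,0,0,0,8,0],[0,0,0,0,8,0],[0,0,0,0,8,0],[0,0,0,0,8,0],[0,0,0,0,0,0],[0,0,0,0,0,0],[0,0,0,0,0,0]],
])

```text
time_s: 8.6
eef_pos: [0.4618, -0.155, 0.2167]
eef_rot: [[0.089, 0.975, -0.202], [0.396, -0.221, -0.891], [-0.914, -0.0, -0.406]]
force: [0.2, 1.6, -4.1]
opening: 0.0386
```

Run:
```python
from h import *
log();feel()
```

```text
8.6 q [ 24.7  16.7   8.5 110.3 -27.6  64.8  34.8] p [ 0.4618 -0.155   0.2167] 
 [[ 0.089  0.975 -0.202]
 [ 0.396 -0.221 -0.891]
 [-0.914 -0.    -0.406]] 
F [ 0.2   1.58 -4.07] T [-1.016  0.303  0.002] op 0.03857868789504908
F [ 0.02 -0.05 -4.56] T [-1.078  0.296  0.012] tool F [4.15 0.03 1.9 ] tool T [ 0.008 -1.117 -0.048]
```

Both tilts agree with the torque sign convention, so the heavy end is at tool −z. The pictures show no camera housing sticking out at the camera point. Next I find a feasible pose with −z down at the pad.

```bash
cat >> kin.py <<'E'
try: L=np.load('L.npy')
except: pass
A=np.array([[0,-1,0],[0,0,-1],[1,0,0]])
def tcp(q):
    p,M,pts=chain(q,L);return p,M@A,pts
def ik(p,M,q0,n=1,reg=0.002):
    f=lambda q:np.r_[(tcp(q)[0]-p)*20,(R.from_matrix(M.T@tcp(q)[1])).as_rotvec()*5,reg*(q-q0)/10]
    r=least_squares(f,np.clip(q0,LO+.5,HI-.5),bounds=(LO,HI));e=np.abs(r.fun[:6]).max();return r.x,e
E
python3 - <<'E'
from h import *; from kin import *
D=[json.loads(l) for l in open('log.jsonl')]
f=lambda x:np.concatenate([chain(d['q'],x)[0]-d['p'] for d in D])
r=least_squares(f,np.load('L.npy'));print(r.x.round(4),np.abs(r.fun).max(), np.abs(f(np.load('L.npy'))).max())
# bystanders (scene px)
for n,u,z in(('screwA',(314,207),.01),('screwB',(277,243),.01),('toroid',(255,265),.036),('meter',(305,327),.04),('meterL',(270,310),.04),('meterR',(340,345),.04),('probeA',(427,314),.01),('probeB',(394,336),.01),('jar',(200,240),.08),('valve',(167,240),0),('amp corner',(278,345),.05),('var',(480,350),.05)):
    print(n,plane('scene',[u],z)[0].round(3))
g=-.0188; grasp=np.array([.4735,.175,.083]); q0=np.array(pose()[2]['joint_pos'])
rng=np.random.default_rng(0)
for phi in range(-180,180,20):
    c,s=np.cos(np.radians(phi)),np.sin(np.radians(phi));x=np.array([c,s,0]);z=np.array([0,0,1.]);y=np.cross(z,x);M=np.stack([x,y,z],1)
    p=grasp-g*x
    best=None
    for k in range(10):
        q,e=ik(p,M,q0 if k==0 else rng.uniform(LO,HI),reg=.0005)
        if e<1e-2:
            mar=np.minimum(q-LO,HI-q).min();
            if best is None or mar>best[0]:best=(mar,q)
    if best:
        pts=tcp(best[1])[2];print(phi,round(best[0],1),best[1].round(0),'elbow',pts[1].round(2),'wrist',pts[3].round(3))
    else:print(phi,'none')
E
```

```text
[ 3.465e-01  5.055e-01 -2.000e-04 -2.000e-04  4.708e-01 -1.000e-04
  3.637e-01 -1.460e-02 -1.220e-02] 0.00013057057798054883 0.00014597661211607216
screwA [0.386 0.015 0.01 ]
screwB [ 0.56  -0.001  0.01 ]
toroid [0.667 0.002 0.036]
meter [0.737 0.209 0.04 ]
meterL [0.75  0.113 0.04 ]
meterR [0.726 0.302 0.04 ]
probeA [0.515 0.441 0.01 ]
probeB [0.618 0.397 0.01 ]
jar [ 0.71  -0.149  0.08 ]
valve [ 0.732 -0.274  0.   ]
amp corner [0.814 0.183 0.05 ]
var [0.551 0.577 0.05 ]
-180 none
-160 none
-140 none
-120 none
-100 10.7 [-66.  81.  35.  74.  17. 105. -50.] elbow [0.21 0.45 0.42] wrist [0.533 0.515 0.083]
-80 26.6 [-77.  78.  34.  88.  26.  89. -53.] elbow [0.13 0.48 0.45] wrist [0.414 0.515 0.083]
-60 36.6 [-88.  76.  35. 102.  35.  72. -61.] elbow [0.03 0.49 0.47] wrist [0.301 0.474 0.083]
-40 22.8 [-73.  67.   8. 116.  70.  82. -90.] elbow [0.15 0.44 0.55] wrist [0.209 0.397 0.083]
-20 10.0 [ -58.   69.   -9.  129.   96.  100. -106.] elbow [0.26 0.39 0.53] wrist [0.15  0.293 0.083]
0 none
20 none
40 0.0 [ 41.  82. -24. 139. 244.  81. -45.] elbow [ 0.37 -0.34  0.42] wrist [ 0.209 -0.047  0.083]
60 7.4 [  6.  70.  10. 130. 253. 106. -74.] elbow [ 0.47 -0.06  0.52] wrist [ 0.301 -0.124  0.083]
80 1.9 [ 24.  66.  -6. 116. -79.  85. -89.] elbow [ 0.42 -0.2   0.55] wrist [ 0.414 -0.165  0.083]
100 28.8 [  32.   70.  -22.  101.  -52.   80. -110.] elbow [ 0.39 -0.27  0.52] wrist [ 0.533 -0.165  0.083]
120 23.8 [  26.   74.  -24.   86.  -38.   92. -121.] elbow [ 0.43 -0.22  0.49] wrist [ 0.646 -0.124  0.083]
140 12.5 [  24.   82.  -39.   72.  -18.  103. -135.] elbow [ 0.45 -0.22  0.42] wrist [ 0.738 -0.047  0.083]
160 none
```

```bash
cat >> kin.py <<'E'
def follow(rows,q,p,M,verbose=True):
    # local differential follow, minimal joint change
    out=[]
    for r in rows:
        p=p+M@np.array(r[:3]);M=M@R.from_rotvec(r[3:],degrees=True).as_matrix()
        q,e=ik(p,M,q,reg=.002);out.append((q,e))
    return out,p,M
E
python3 - <<'E'
from h import *; from kin import *
p,M,s=pose();q=np.array(s['joint_pos'])
# seg1: undo tilt while arcing back
a=[[0,0,0,0,-8,0]]*3
_,p1,M1=follow(a,q,p,M);
print(p1,M1.round(3).tolist())
# need world move to (.4735-?) ; TCP goal (.465,.19,.26)
goal=np.array([.465,.19,.26]);print('tool shift vertical', (M1.T@(goal-p1)).round(3))
b=[[-0.005,0.012,-0.042,-5.4,0,0]]*8
rows=a+b
_,p2,M2=follow(rows,q,p,M);print('p2',p2.round(3),M2.round(3).tolist())
c=[[0,0,0,0,-7.5,0]]*12
o,p3,M3=follow(rows+c,q,p,M)
for i,(qq,e) in enumerate(o):
    if i%2==0 or e>.01:print(i,qq.round(0),round(e,4),tcp(qq)[2][3].round(2))
print(p3.round(3),M3.round(3).tolist())
E
```

```text
[ 0.46163794 -0.15610456  0.21672367] [[-0.0, 0.975, -0.223], [-0.0, -0.223, -0.975], [-1.0, -0.0, 0.0]]
tool shift vertical [-0.043 -0.074 -0.338]
p2 [0.521 0.18  0.257] [[-0.0, 0.863, 0.505], [-0.0, 0.505, -0.863], [-1.0, -0.0, 0.0]]
0 [ 20.  14.   9. 111. -20.  61.  26.] 0.0 [ 0.44 -0.25  0.57]
2 [  8.  11.   8. 113.  -2.  56.   4.] 0.0 [ 0.46 -0.16  0.58]
4 [  3.  12.   3. 110.  -1.  58.   4.] 0.0 [ 0.5  -0.08  0.59]
6 [ -3.  13.  -1. 107.   0.  60.   5.] 0.0 [0.52 0.01 0.6 ]
8 [ -8.  14.  -5. 104.   2.  61.   5.] 0.0 [0.53 0.09 0.61]
10 [-14.  15. -10. 102.   3.  63.   6.] 0.0 [0.52 0.18 0.62]
12 [-24.  15.  -9. 104.  20.  63. -12.] 0.0 [0.47 0.26 0.61]
14 [-34.  18.  -9. 106.  35.  68. -28.] 0.0 [0.43 0.34 0.57]
16 [-43.  23.  -7. 106.  46.  76. -42.] 0.0 [0.39 0.4  0.51]
18 [-50.  31.  -5. 106.  55.  84. -52.] 0.0 [0.36 0.45 0.44]
20 [-56.  40.  -2. 105.  60.  93. -60.] 0.0 [0.34 0.48 0.35]
22 [-60.  49.   2. 104.  64. 101. -65.] 0.0 [0.34 0.49 0.26]
[0.521 0.18  0.257] [[0.505, 0.863, 0.0], [-0.863, 0.505, 0.0], [0.0, -0.0, 1.0]]
```

>>> apply_moves([
  [[0,0,0,0,-8,0],[0,0,0,0,-8,0],[0,0,0,0,-8,0],[-0.005,0.006,-0.042,-5.4,0,0],[-0.005,0.006,-0.042,-5.4,0,0],[-0.005,0.006,-0.042,-5.4,0,0],[-0.005,0.006,-0.042,-5.4,0,0],[-0.005,0.006,-0.042,-5.4,0,0],[-0.005,0.006,-0.042,-5.4,0,0],[-0.005,0.006,-0.042,-5.4,0,0],[-0.005,0.006,-0.042,-5.4,0,0],[0,0,0,0,0,0]],
])

```text
time_s: 10.4
eef_pos: [0.4712, 0.1831, 0.2575]
eef_rot: [[-0.001, 0.857, 0.515], [0.005, 0.515, -0.857], [-1.0, 0.002, -0.005]]
force: [0.1, -0.4, -3.5]
opening: 0.0388
```

>>> apply_moves([
  [[0,0,0,0,-7.5,0],[0,0,0,0,-7.5,0],[0,0,0,0,-7.5,0],[0,0,0,0,-7.5,0],[0,0,0,0,-7.5,0],[0,0,0,0,-7.5,0]],
])

```text
time_s: 11.0
eef_pos: [0.4738, 0.1762, 0.2573]
eef_rot: [[0.359, 0.864, 0.354], [-0.611, 0.504, -0.61], [-0.705, 0.003, 0.709]]
force: [1.1, -1.6, -5.3]
opening: 0.039
```

Run:
```python
from h import *
log()
```

```text
11.0 q [-41.9  20.2 -12.3 111.   46.   77.4 -46.3] p [0.4738 0.1762 0.2573] 
 [[ 0.359  0.864  0.354]
 [-0.611  0.504 -0.61 ]
 [-0.705  0.003  0.709]] 
F [ 1.13 -1.6  -5.26] T [ 1.197  0.796 -0.078] op 0.039000284179957746
```

As predicted. Finishing the tilt.

>>> apply_moves([
  [[0,0,0,0,-7.5,0],[0,0,0,0,-7.5,0],[0,0,0,0,-7.5,0],[0,0,0,0,-7.5,0],[0,0,0,0,-7.5,0],[0,0,0,0,-7.5,0],[0,0,0,0,0,0],[0,0,0,0,0,0],[0,0,0,0,0,0]],
])

```text
time_s: 11.9
eef_pos: [0.4744, 0.1754, 0.2579]
eef_rot: [[0.503, 0.864, -0.001], [-0.864, 0.503, -0.006], [-0.004, 0.004, 1.0]]
force: [0.3, 0.8, -3.9]
opening: 0.0389
```

Run:
```python
from h import *
p,M,s=log()
for n in('scene','side'):
    a,d=bot.read_camera(n);cv2.imwrite(f'pics/{n}5.png',a[...,::-1]);np.save(f'pics/{n}5_d.npy',d)
```

```text
11.9 q [-58.8  47.6  -4.  107.8  62.  104.6 -70.1] p [0.4744 0.1754 0.2579] 
 [[ 0.503  0.864 -0.001]
 [-0.864  0.503 -0.006]
 [-0.004  0.004  1.   ]] 
F [ 0.29  0.85 -3.87] T [1.795 1.099 0.012] op 0.03886145846935991
```

View pics/scene5.png

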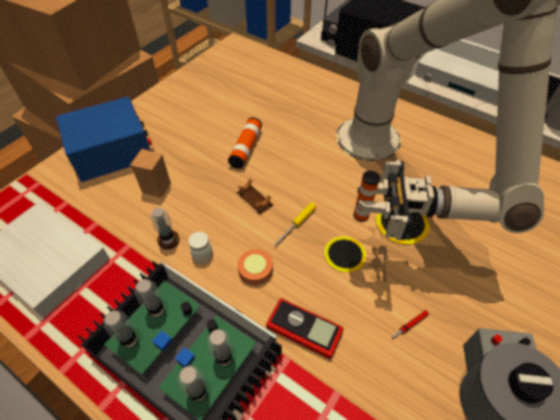

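View pics/side5.png

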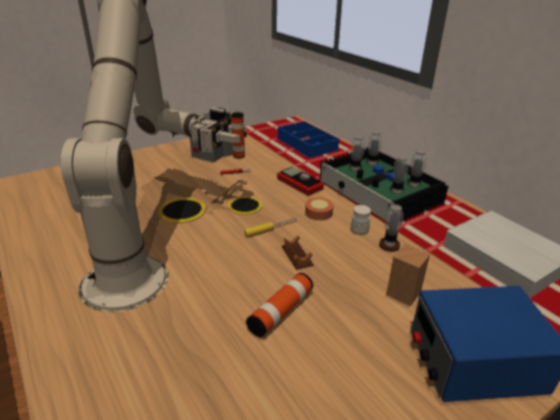

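```bash
cat > bar.py <<'E'
from h import *
def bar(tag,c0):
    for n in('scene','side'):
        im=cv2.imread(f'pics/{n}{tag}.png');d=np.load(f'pics/{n}{tag}_d.npy');hsv=cv2.cvtColor(im,cv2.COLOR_BGR2HSV)
        mk=(hsv[...,0]<12)&(hsv[...,1]>180)&(hsv[...,2]>80)
        u,v=proj(n,c0)[0];roi=np.zeros(d.shape,bool);roi[int(v)-50:int(v)+50,int(u)-22:int(u)+22]=1
        vv,uu=np.nonzero(mk&roi);P=cloud(n,d,mk&roi);ok=np.linalg.norm(P[:,:2]-c0[:2],axis=1)<.05;P=P[ok]
        f=lambda x:np.linalg.norm(P[:,:2]-(x[:2]+np.outer(P[:,2]-c0[2],x[2:])),axis=1)-.02
        r=least_squares(f,[c0[0],c0[1],0,0],loss='soft_l1',f_scale=.002)
        e=cal(n)['eye'][:2];nd=(e-c0[:2])/np.linalg.norm(e-c0[:2])
        # silhouette extents: top/bottom rows at axis column -> z at plane containing axis facing camera surface
        zs=[]
        uu=uu[ok[:len(uu)]] if len(uu)==len(ok) else uu
        lo,hi=np.percentile(P[:,2],[1,99])
        print(n,len(P),'axis xy at c0z',r.x[:2].round(4),'lean(deg)',np.degrees(r.x[2:]).round(1),'orange z',lo.round(4),hi.round(4),'mid',((lo+hi)/2).round(4))
from scipy.optimize import least_squares
E
python3 - <<'E'
from bar import *
bar(5,np.array([.465,.1916,.257]))
a=cv2.imread('pics/side5.png')[95:175,195:265];b=cv2.imread('pics/scene5.png')[160:240,340:410]
cv2.imwrite('pics/c5.png',np.hstack([cv2.resize(a,None,fx=5,fy=5,interpolation=0),cv2.resize(b,None,fx=5,fy=5,interpolation=0)]))
g=np.array([.465,.1916,.258])
for n in('scene','side'):print(n,proj(n,[g+[0,0,.075],g-[0,0,.075],g,[.4735,.175,.004]]).round(1).tolist())
E
```

```text
scene 189 axis xy at c0z [0.4656 0.1907] lean(deg) [-0.3  0.5] orange z 0.1929 0.3227 mid 0.2578
side 174 axis xy at c0z [0.4634 0.1922] lean(deg) [-1.  1.] orange z 0.1934 0.3214 mid 0.2574
scene [[371.1, 175.3], [360.9, 215.9], [365.7, 196.8], [344.7, 253.1]]
side [[237.4, 112.8], [239.0, 156.7], [238.2, 135.3], [245.1, 204.7]]
```

View pics/c5.png

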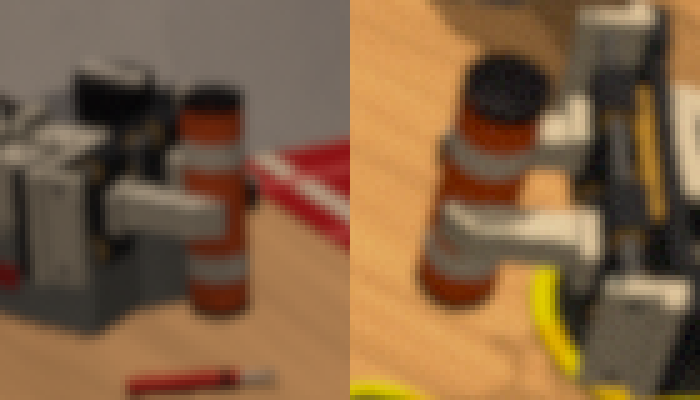

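Run:
```python
from h import *; from kin import *
p,M,s=pose();q=np.array(s['joint_pos'])
o,p3,M3=follow([[.0046,0,-.033,0,0,0]]*4+[[0,0,-.033,0,0,0],[0,0,-.012,0,0,0]],q,p,M)
for qq,e in o:print(qq.round(1),round(e,4),tcp(qq)[2][3].round(3))
print(p3.round(4))
```

```text
[-58.5  51.1  -3.9 107.2  61.9 103.1 -72.7] 0.0 [0.294 0.486 0.227]
[-58.2  54.6  -3.7 106.3  61.9 101.7 -75. ] 0.0 [0.296 0.482 0.194]
[-57.9  58.3  -3.5 105.2  62.1 100.3 -77.2] 0.0 [0.299 0.478 0.161]
[-57.7  61.9  -3.3 103.8  62.2  99.1 -79.1] 0.0 [0.301 0.474 0.128]
[-57.7  65.7  -3.2 101.9  62.2  98.3 -80.7] 0.0 [0.301 0.475 0.095]
[-57.7  67.   -3.2 101.1  62.2  98.  -81.2] 0.0 [0.301 0.475 0.083]
[0.4841 0.1605 0.0815]
```

>>> apply_moves([
  [[0.0046,0,-0.033,0,0,0],[0.0046,0,-0.033,0,0,0],[0.0046,0,-0.033,0,0,0],[0.0046,0,-0.033,0,0,0],[0,0,-0.03,0,0,0],[0,0,0,0,0,0],[0,0,0,0,0,0],[0,0,0,0,0,0]],
])

```text
time_s: 12.8
eef_pos: [0.484, 0.1601, 0.097]
eef_rot: [[0.504, 0.864, -0.003], [-0.864, 0.504, -0.003], [-0.001, 0.004, 1.0]]
force: [0.5, 0.1, -3.6]
opening: 0.0385
```

Run:
```python
from bar import *
p,M,s=log()
for n in('scene','side'):
    a,d=bot.read_camera(n);cv2.imwrite(f'pics/{n}6.png',a[...,::-1]);np.save(f'pics/{n}6_d.npy',d)
c=p-.0188*M[:,0];print(c.round(4));bar(6,c)
a=cv2.imread('pics/side6.png')[140:240,190:290];b=cv2.imread('pics/scene6.png')[190:290,300:400]
cv2.imwrite('pics/c6.png',np.hstack([cv2.resize(a,None,fx=4,fy=4,interpolation=2),cv2.resize(b,None,fx=4,fy=4,interpolation=2)]))
feel(6)
```

```text
12.8 q [-57.7  65.4  -3.2 102.2  62.2  98.4 -80.6] p [0.484  0.1601 0.097 ] 
 [[ 0.504  0.864 -0.003]
 [-0.864  0.504 -0.003]
 [-0.001  0.004  1.   ]] 
F [ 0.48  0.13 -3.61] T [ 1.891  1.1   -0.003] op 0.03853982224190573
[0.4745 0.1763 0.0971]
scene 124 axis xy at c0z [0.4753 0.1752] lean(deg) [-0.4  0.9] orange z 0.031 0.1632 mid 0.0971
side 140 axis xy at c0z [0.4724 0.1765] lean(deg) [1.3 0.3] orange z 0.0358 0.161 mid 0.0984
F [ 0.25 -0.06 -4.11] T [1.823 1.123 0.   ] tool F [ 0.17  0.18 -4.11] tool T [-4.90e-02  2.14e+00 -1.00e-03]
```

View pics/c6.png

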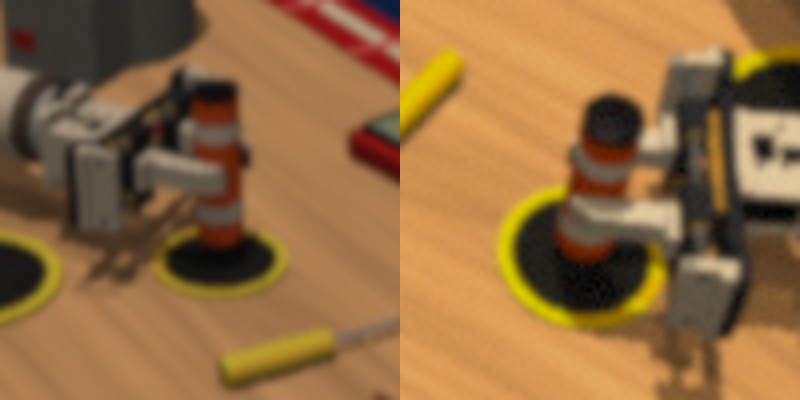

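>>> apply_moves([
  [[0.001,0,-0.007,0,0,0],[0,0,-0.007,0,0,0],[0,0,0,0,0,0],[0,0,0,0,0,0]],
])

```text
time_s: 13.6
eef_pos: [0.4836, 0.1582, 0.08]
eef_rot: [[0.504, 0.863, 0.001], [-0.863, 0.504, 0.001], [0.0, -0.001, 1.0]]
force: [0.2, 0.2, -4.1]
opening: 0.0388
```

>>> apply_moves([
  [[0,0,-0.001,0,0,0],[0,0,-0.001,0,0,0],[0,0,0,0,0,0],[0,0,0,0,0,0]],
])

```text
time_s: 14.0
eef_pos: [0.4837, 0.1582, 0.0798]
eef_rot: [[0.504, 0.864, -0.001], [-0.864, 0.504, 0.002], [0.002, 0.0, 1.0]]
force: [-1.6, -0.3, 2.6]
opening: 0.0386
```

>>> apply_moves([
  [[0,0,-0.001,0,0,0],[0,0,0,0,0,0],[0,0,0,0,0,0]],
])

```text
time_s: 14.3
eef_pos: [0.4838, 0.1581, 0.0797]
eef_rot: [[0.504, 0.864, -0.003], [-0.864, 0.504, 0.003], [0.004, 0.001, 1.0]]
force: [-1.3, 0.1, 7.1]
opening: 0.0387
```

Run:
```python
from bar import *
p,M,s=log();feel(5)
```

```text
14.3 q [-57.7  67.5  -3.  101.2  62.3  98.1 -81.4] p [0.4838 0.1581 0.0797] 
 [[ 0.504  0.864 -0.003]
 [-0.864  0.504  0.003]
 [ 0.004  0.001  1.   ]] 
F [-1.26  0.05  7.11] T [-0.239  0.082 -0.423] op 0.0386911341203212
F [-2.05  0.15  7.05] T [-0.226  0.078 -0.412] tool F [-1.14 -1.69  7.06] tool T [-0.182 -0.156 -0.412]
```

Contact: the pad carries the weight. I ease off 2 mm of command and open the jaws.

>>> apply_moves([
  [[0,0,0.001,0,0,0],[0,0,0.0007,0,0,0],[0,0,0,0,0,0],[0,0,0,0,0,0]],
])

```text
time_s: 14.95
eef_pos: [0.4838, 0.1583, 0.0797]
eef_rot: [[0.504, 0.864, -0.0], [-0.864, 0.504, 0.001], [0.001, 0.0, 1.0]]
force: [-1.3, -0.6, 2.7]
opening: 0.0388
```

>>> apply_moves([
  [[0,0,0,0,0,0],[0,0,0,0,0,0],[0,0,0,0,0,0],[0,0,0,0,0,0],[0,0,0,0,0,0],[0,0,0,0,0,0]],
], gripper=0.7)

```text
time_s: 15.55
eef_pos: [0.4838, 0.1585, 0.0793]
eef_rot: [[0.505, 0.863, 0.0], [-0.863, 0.505, -0.0], [-0.0, -0.0, 1.0]]
force: [0.4, -0.0, -0.4]
opening: 0.0638
```

Run:
```python
from bar import *
p,M,s=log()
for n in('scene','side'):
    a,d=bot.read_camera(n);cv2.imwrite(f'pics/{n}7.png',a[...,::-1]);np.save(f'pics/{n}7_d.npy',d)
bar(7,np.array([.474,.1745,.079]))
a=cv2.imread('pics/side7.png')[140:240,190:290];b=cv2.imread('pics/scene7.png')[190:290,300:400]
cv2.imwrite('pics/c7.png',np.hstack([cv2.resize(a,None,fx=4,fy=4,interpolation=2),cv2.resize(b,None,fx=4,fy=4,interpolation=2)]))
```

```text
15.55 q [-57.7  67.4  -3.1 101.3  62.3  97.9 -81.3] p [0.4838 0.1585 0.0793] 
 [[ 0.505  0.863  0.   ]
 [-0.863  0.505 -0.   ]
 [-0.    -0.     1.   ]] 
F [ 0.36 -0.03 -0.42] T [1.061 0.678 0.022] op 0.06381963947697776
scene 154 axis xy at c0z [0.4753 0.1729] lean(deg) [0.2 0.3] orange z 0.0149 0.1468 mid 0.0808
side 156 axis xy at c0z [0.4732 0.1751] lean(deg) [ 0.5 -0.1] orange z 0.0167 0.1421 mid 0.0794
```

View pics/c7.png

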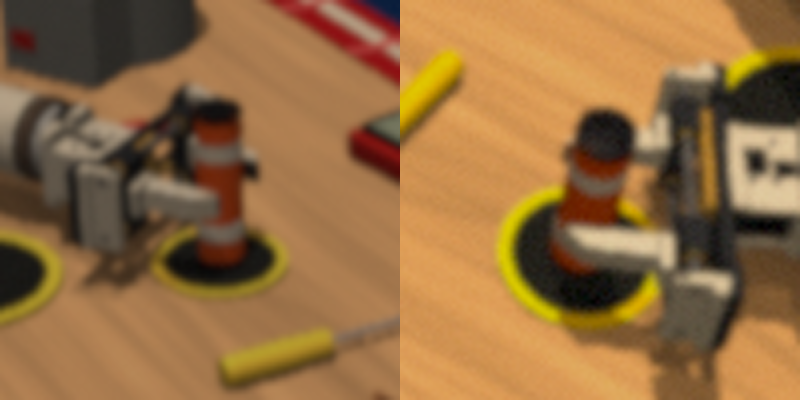

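The marker stands on the small pad between the open jaws (side crop (220,185)), leaning under 1°. Opening fully and backing straight out.

>>> apply_moves([
  [[0,0,0,0,0,0],[0,0,0,0,0,0],[0,0,0,0,0,0],[0,0,0,0,0,0],[-0.01,0,0,0,0,0],[-0.02,0,0,0,0,0],[-0.02,0,0,0,0,0],[-0.02,0,0,0,0,0],[-0.02,0,0,0,0,0],[-0.02,0,0,0,0,0],[-0.02,0,0,0,0,0],[0,0,0,0,0,0]],
], gripper=1)

```text
time_s: 16.85
eef_pos: [0.4159, 0.2747, 0.0785]
eef_rot: [[0.508, 0.861, 0.002], [-0.861, 0.508, -0.003], [-0.004, 0.0, 1.0]]
force: [0.3, -0.6, -0.7]
opening: 0.0917
```

Run:
```python
from bar import *
log()
for k in range(22):
    for n in('scene','side'):
        a,d=bot.read_camera(n)
        if k in(0,21):
            t='8' if k==0 else '9';cv2.imwrite(f'pics/{n}{t}.png',a[...,::-1]);np.save(f'pics/{n}{t}_d.npy',d)
for t in'89':bar(t,np.array([.474,.1745,.079]))
print(bot.read_state()['time_s'])
a=cv2.imread('pics/side9.png');b=cv2.imread('pics/scene9.png')
cv2.imwrite('pics/c9.png',np.hstack([a[:,120:400],b[:,120:520]]))
```

```text
16.85 q [-65.4  69.8  -7.5  90.8  55.5 107.  -78.1] p [0.4159 0.2747 0.0785] 
 [[ 0.508  0.861  0.002]
 [-0.861  0.508 -0.003]
 [-0.004  0.     1.   ]] 
F [ 0.29 -0.63 -0.74] T [1.055 0.686 0.   ] op 0.0916592120861099
scene 213 axis xy at c0z [0.4752 0.1724] lean(deg) [0.1 0.1] orange z 0.0164 0.1446 mid 0.0805
side 213 axis xy at c0z [0.4726 0.174 ] lean(deg) [-0.8  0.2] orange z 0.0147 0.1437 mid 0.0792
scene 210 axis xy at c0z [0.4755 0.1721] lean(deg) [ 0.2 -0.3] orange z 0.0149 0.1464 mid 0.0807
side 209 axis xy at c0z [0.4726 0.1743] lean(deg) [ 0.  -0.7] orange z 0.0154 0.1423 mid 0.0789
19.05
```

View pics/c9.png

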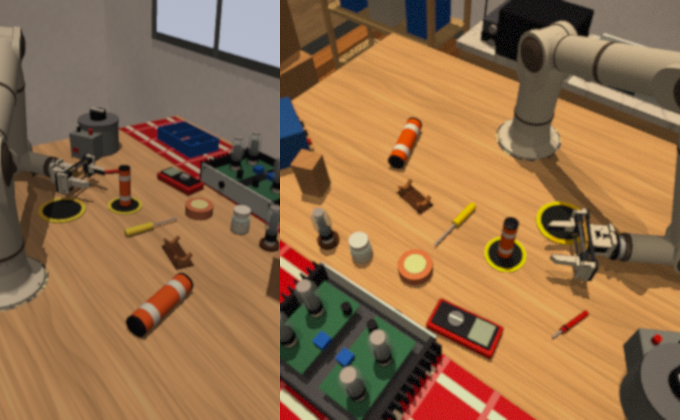

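The marker stands alone on the small pad (composite pixels (508,238) and (125,185)). It stayed steady for 2.2 s with the gripper clear, and nothing else has moved. Handing in.

```bash
python3 -c "
from rig import bot
print(bot.hand_in())"
```

```text
the job is handed in; nothing more can be done
None
```

The smaller orange marker is standing on its heavy end on the smaller black pad. It stayed up by itself for 2.2 s with the gripper clear, and I handed the job in at about 19 s.

- **Heavy end:** I gripped the marker at its middle at 60 N and lifted it out of the rest. Compared with the empty gripper in the same pose, the torque put the centre of mass about 39 mm towards the +y end. Tilting 24° each way gave the same direction.
- **Final position:** the last fit puts the marker at about (0.474, 0.173) m. I took the pad centre as (0.4735, 0.175) m, so it is about 2 mm off centre. Its lean fits at under 1°, which is about as fine as the fit can tell.
- **Bystanders:** in the last pictures everything else looks to be where it started. I compared those by eye only.
- **Disagreements:** the two cameras differ by about 3 mm on the marker and on the pad centre. The torque zero also drifts with the arm's pose, which is why I compared loaded and empty readings in one pose. I took no empty readings at the two tilted poses.

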